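# Open the slide-top sample case by its pop-out T-handle

## Robot

A 7-joint arm with a two-finger parallel gripper is mounted at the origin on a cart in front of the work surface, level with it; the furniture and walls round the work are solid. World frame = base frame: x ahead of the robot, y to its left, z up, the work surface at z = 0. Lengths are in m, angles in rad, forces in N, time in s.
With the tool pointing down it reaches from about 0.4 to 0.85 m from the base axis. Payload 10.4 kg.
Tool frame: the origin (TCP) lies midway between the tips of the shut fingers; the grasp point (between the pads) lies hold_point_z behind it (hold_point_z is the distance from the TCP to the grasp point, in m); z points along the fingers, y is the line along which they close (so a half turn about z gives the same grasp; the last joint's range is limited). The gripper opens to 87 mm and grips with 3 to 60 N. Pads are 19 mm wide; open, the fingers measure 117 mm over their backs; the gripper's body (75 mm by 190 mm) begins 51 mm behind the grasp point.
Start: joints at [-1.363, 0.332, -0.065, 1.46, 0.022, 1.35, -0.088], TCP at [0.143, 0.608, 0.223] pointing down, gripper open.
Joint ranges: [-2.6, 2.6], [-0.5, 2.12], [-1.47, 1.34], [0.16, 2.42], [-1.27, 4.41], [0.06, 2.06], [-2.6, 2.6]. Speed limits (rad/s): [2.22, 2.22, 2.79, 2.79, 3.14, 3.14, 3.14].

## Interface

Orientations are given as a unit quaternion [x, y, z, w].
In Python, from bench import * gives the robot as it stands. The module is installed in compiled form; this text tells all that it offers.
- The arm moves only by the tool drive_tool, never from a script. Its argument "increments" is a list of rows, each a list of 6 numbers: the shift along the tool's x, y, z scaled (see below), then the turn, a rotation vector about the tool's x, y, z scaled (see below). In form: [[dx, dy, dz, rx, ry, rz], ...]. A call has exactly 5 rows; each row is the pose to reach, as a shift and turn from the pose commanded when the call began, along the tool's axes at that moment; what a row does not reach only later rows make up. The controller multiplies each number of a shift by 300 mm and each number of a turn by pi/4 rad. A row lasts 1/12 s, in which the tool goes at most 41.7 mm and 7.16 degrees, less where a joint would pass 70% of its speed; a pose out of reach is approached as far as the arm can. A call with a number of a shift or a turn outside -1 to 1 is refused whole. A call with a gripper value outside its range is refused whole. "claw" is the closure, from 0 (fully open) to 1 (shut), set as the call begins (left out, the last holds). The fingers move at their own pace and stop on an object; "force" is the grip in N (left out, the last holds). Time passes only in rows, so rows that repeat a pose let the fingers close, or fill a call up. It gives the time, the measured TCP pose, the force, the opening and the grip force at its end, in the units of the state.
- read_state(): the state, without advancing time (a new reading comes with each control period).
- camera(name): name is "scene" or "top" or "wrist"; returns the picture (384x512x3 uint8, blue, green, red); there is no depth.
- get_calibration(name): a dict with "K" (3x3 intrinsics, pixels), "position" and "rotation" of the camera in the world. Camera axes: x right, y down, z forward; pixel columns grow to the right and rows downward; lengths in m; the calibration is good to about 2 mm. A picture is of the moment at which its call begins: read the wrist's pose just before it. get_calibration takes no time and is no camera call; for the wrist camera it gives the pose at the moment of the call.
- close_job(): hands the job in; it is judged then, once.
The state is a dict: "time": time; "joint_positions": joint angles; "joint_vel": joint speeds; "joint_torque": joint torques, N m; "ee_pos": TCP position; "eef_rot": TCP orientation; "ft_force": force on the tool from outside, world axes, zero at the start; "torque": the same for the moment, N m; "width": finger opening in m; "grip_force": force on a finger pad.
Only numpy, scipy, OpenCV 4.12 (cv2) and the standard library are available. Lean on these libraries where they do the work, as an engineer would, in place of code of your own. Each camera call takes 0.05 s, during which the arm holds its last target. There are 200 camera calls.

## Task

Open the grey sample case on the bench: push the round release button on its cover so that the T-handle pops up, turn the handle all the way to its far stop, then slide the cover along its rails until the well is fully open, and let go. These handles come left- and right-handed with nothing to show which, so feel which way this one turns. Leave the vial beside the case standing and do not push the vial or the timer about.

Things in the scene. Friction and masses are not known exactly. Their poses are not given: they have to be found in the camera images.
- sample_case: Fixed grey case, 184 (x) x 240 (y) x 121 mm high, turned up to 26 degrees; origin at the centre of its underside, z up. Rails with 3 mm steel lips run along its y at x = +-82 mm. Between them an aluminium cover, 152 (x) x 112 (y) mm, top face at z = 118 mm; shut, it is centred at y = -58 mm over the well and opens toward +y, over the closed deck.
- cover (a joint): How far the cover has slid along the case's +y: 0 m shut, 0.100 m fully open (end stop). About 3 N of friction; it stays where it is left. It is bolted shut until the T-handle is turned more than about 2.2 rad its own way.
- button_top (a point): Centre of the top of the round steel release button, 22 mm across, 10 mm proud of the cover (z = 128 mm in the case), in line with the T-bar, 74 mm toward the case's -x from the handle axis. Sprung: 2.5 N at first, 8 N at the end of its 8 mm downward travel; frees the handle after about 5 mm; comes back up when let go.
- handle_grip (a point): Centre of the black T-bar, on its turning axis; x along the bar, z up. Bar 80 mm long, 14 wide, 16 high. At first it lies in a slot in the cover along the case's x, only 3 mm proud, locked against lifting and turning. Popped up, its centre is 21 mm and its underside 13 mm over the cover's face (centre at z = 139 mm in the case).
- plunger (a joint): How far the T-handle has popped up: 0 m down in its slot, 0.026 m fully up. A spring lifts it (12 N down, 6 N up). It can turn only when up.
- t_handle (a joint): Angle of the T-handle, positive counter-clockwise from above: 0 rad as it lies in its slot. It turns one way only, which way differs from case to case and cannot be seen: the wrong way it comes up hard after about 0.1 rad, the right way it goes to a stop at 2.44 rad (140 degrees) or -2.44 rad. 0.08 N m of friction; stays where it is left. It draws the cover's bolt, clear beyond about 2.2 rad.
- amber_vial: Bystander: amber screw vial with a red cap, 33 mm across, 80 mm high, origin under its centre. It stands on the bench near the case's +y end.
- bench_timer: Bystander: white bench timer, 45 x 60 x 18 mm, origin under its centre, lying on the bench near the case's -y end.

How it is judged:
On the way, in this order (a step that is already met when the one before it is completed fails the run):
1. the T-handle has popped up out of its slot, the cover still shut (value of joint plunger above 0.018 m and value of joint cover below 0.006 m), for 0.1 s.
2. the T-handle is turned to its far stop ((value of joint t_handle above 2.25 rad or value of joint t_handle below -2.25 rad)), for 0.1 s.
3. the cover is slid fully open (value of joint cover above 0.09 m), for 0.1 s.
At the end, for the whole second after the job is handed in: The cover is at rest at least 90 mm open of its 100 mm, the T-handle is popped up (more than 15 mm) and still turned (more than 2.15 rad, either way), and the amber vial stands upright (value of joint cover above 0.09 m and velocity of joint cover below 0.01 m/s and (value of joint t_handle above 2.15 rad or value of joint t_handle below -2.15 rad) and value of joint plunger above 0.015 m and angle between amber_vial's own z axis and vertical below 0.2 rad); the robot touches nothing.
It fails at once if the amber vial is knocked over or pushed more than 30 mm (angle between amber_vial's own z axis and vertical above 0.6 rad or distance of amber_vial from where it was at the start of the episode above 0.03 m).
It fails at once if the timer is pushed more than 30 mm (distance of bench_timer from where it was at the start of the episode above 0.03 m).
It also fails if it takes over 72 s, if anything falls off the work surface, if the arm or the gripper's body presses on something with over 40 N, if the wrist force passes 120 N, or if a joint passes its speed limit or range.

## Working session

There is one attempt and no reset: what is moved stays moved. The work goes in short steps, Python scripts to look and compute and a tool call to move; the robot and the scene stay as the last step left them, time stands still between calls to the robot, and variables do not carry over. Pictures are saved under pics/ and viewed, at most 10 in all, crops included, and the job is handed in when it is done.

Besides the shell and the picture viewer there is one more tool, called after ">>>" as name(argument=value, ...), one argument or row to a line, values as JSON. drive_tool: Moves the arm, as the interface text tells. Its arguments: {"type":"object","properties":{"increments":{"type":"array","items":{"type":"array","items":{"type":"number"}}},"claw":{"type":"number"},"force":{"type":"number"}},"required":["increments"]}

```bash
mkdir -p pics
python3 - <<'E'
from bench import *
import cv2
s=read_state();print(s)
for n in("top","scene"):
    im=camera(n);cv2.imwrite(f"pics/{n}0.png",im);c=get_calibration(n);print(n,c)
E
```

```text
{'time': 0.0, 'joint_positions': array([-1.36257227,  0.33288024, -0.06468892,  1.46094546,  0.02161608,
        1.34988671, -0.08853228]), 'joint_vel': array([ 1.69479793e-03,  3.18490898e-04, -7.47648324e-04, -2.13127744e-03,
       -4.87737427e-05,  5.53771356e-04,  4.97400736e-05]), 'joint_torque': array([-1.59555311e-04, -6.23262620e+01,  2.43900984e-02, -3.89900708e+01,
       -6.14214898e-02,  3.96958133e-02,  1.54916534e-04]), 'ee_pos': array([0.1429167 , 0.6080447 , 0.22174671]), 'eef_rot': array([ 1.15164966e-01,  9.93346125e-01, -7.10801065e-04, -3.96608343e-05]), 'ft_force': array([-0.78955104,  0.4559088 ,  0.67879566]), 'torque': array([ 0.03273957, -0.01524066,  0.00306207]), 'grip_force': 0.0, 'width': 0.08706734948914549}
top {'K': array([[494.02677918,   0.        , 244.46642573],
       [  0.        , 494.02677918, 199.51727727],
       [  0.        ,   0.        ,   1.        ]]), 'position': array([0.54359079, 0.10101275, 1.09498924]), 'rotation': array([ 0.70827425, -0.70563648,  0.02044473, -0.00259938])}
scene {'K': array([[414.38756671,   0.        , 246.95309751],
       [  0.        , 414.38756671, 193.57710961],
       [  0.        ,   0.        ,   1.        ]]), 'position': array([0.21445842, 0.75877946, 0.50927863]), 'rotation': array([-0.2285527 ,  0.82624191, -0.49696767,  0.13457749])}
```

View pics/top0.png

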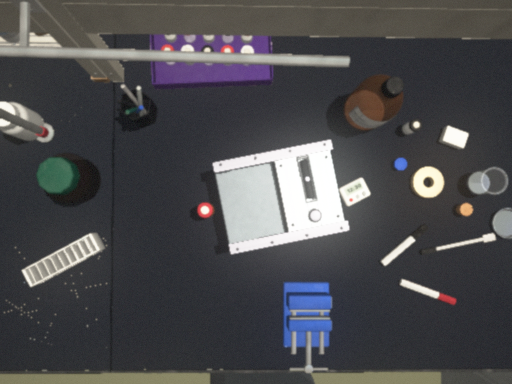

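View pics/scene0.png

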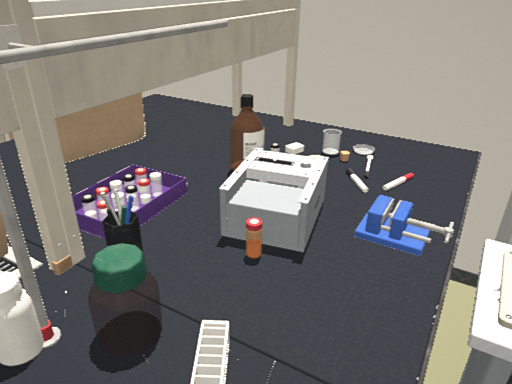

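The top view shows the case with its black bar centred near (307,178), the button at (315,215), the vial at (205,210) and the timer at (355,191). The case's +y points image-left, which is world +y. The scene view agrees, with the vial standing at the +y end.

```bash
cat > h.py <<'E'
import numpy as np,cv2
from scipy.spatial.transform import Rotation as R
from bench import *
def ray(c,p,z):
    d=R.from_quat(c["rotation"]).apply(np.linalg.solve(c["K"],[p[0],p[1],1.]))
    o=c["position"];return o+d*(z-o[2])/d[2]
E
python3 - <<'E'
from h import *
im=cv2.imread("pics/top0.png");c=get_calibration("top")
x0,y0=200,130
cr=im[y0:260,x0:380];g=cv2.cvtColor(cr,cv2.COLOR_BGR2GRAY)
cv2.imwrite("pics/crop0.png",cv2.resize(cr,None,fx=4,fy=4,interpolation=cv2.INTER_CUBIC))
# dark blob inside cover
m=((g<90)*255).astype(np.uint8)
n,l,st,ce=cv2.connectedComponentsWithStats(m)
for i in range(1,n):
    if 20<st[i,4]<2000:
        pts=np.argwhere(l==i)[:,::-1].astype(np.float32)+[x0,y0]
        r=cv2.minAreaRect(pts.astype(np.float32));print("dark",r,st[i,4],ray(c,r[0],.121))
m=((g>110)*255).astype(np.uint8)
cs,_=cv2.findContours(m,cv2.RETR_EXTERNAL,cv2.CHAIN_APPROX_NONE)
for k in cs:
    if cv2.contourArea(k)>300:
        r=cv2.minAreaRect(k);print("bright",[r[0][0]+x0,r[0][1]+y0],r[1:],[ray(c,q+[x0,y0],.121).round(3).tolist() for q in cv2.boxPoints(r)])
print("button",ray(c,(315,215),.128),"vial",ray(c,(205,210),.08),"timer",ray(c,(355,191),.018))
E
```

```text
bright [294.0961685180664, 193.48077011108398] ((94.72409057617188, 149.8327178955078), 78.69007110595703) [[0.65, 0.142, 0.121], [0.71, -0.15, 0.121], [0.525, -0.186, 0.121], [0.467, 0.105, 0.121]]
button [ 0.54531815 -0.06202859  0.128     ] vial [0.55489377 0.15633064 0.08      ] timer [ 0.59847779 -0.16881391  0.018     ]
```

View pics/crop0.png

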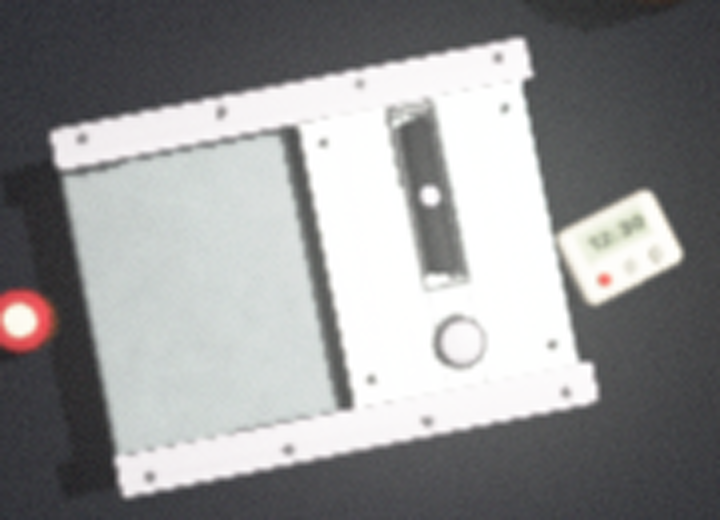

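The crop shows the rail corners at about (50,130), (527,38), (597,398) and (123,497). The bar hub is at (430,196) and the button at (461,341), all in 4x crop pixels.

```bash
cat >> h.py <<'E'
def rel(target,yaw_y):
    """shift (units) in tool axes to target with tool down, and turn about tool z so tool y points at world angle yaw_y"""
    s=read_state();r=R.from_quat(s["eef_rot"])
    G=R.from_matrix(np.c_[[np.sin(yaw_y),-np.cos(yaw_y),0],[np.cos(yaw_y),np.sin(yaw_y),0],[0,0,-1]])
    print("t",round(s["time"],2),"pos",s["ee_pos"].round(4),"F",s["ft_force"].round(1),"T",s["torque"].round(2),"w",round(s["width"],4),"q7",s["joint_positions"][6].round(2))
    print("shift",(r.inv().apply(np.array(target)-s["ee_pos"])/.3).round(3),"turn",((r.inv()*G).as_rotvec()/(np.pi/4)).round(3))
E
python3 - <<'E'
from h import *
import bench;print([k for k in dir(bench) if k[0]!='_'], getattr(bench,'hold_point_z',None))
c=get_calibration("top")
P=lambda u,v,z:ray(c,(200+(u+.5)/4-.5,130+(v+.5)/4-.5),z)
A=[P(*p,.121) for p in[(50,130),(527,38),(597,398),(123,497)]]
y=A[0]-A[1]+A[3]-A[2];print("lens",[np.linalg.norm(A[i]-A[i-3]).round(4) for i in range(4)])
yaw=np.arctan2(y[1],y[0]);C=np.mean(A,0)
h=P(430,196,.121);b=P(461,341,.128);d=h-b
print("yaw y",yaw,"xdir from bar",np.arctan2(d[1],d[0])+np.pi/2,"dist",np.hypot(*d[:2]),"centre",C,"h",h,"b",b)
Y=np.array([np.cos(yaw),np.sin(yaw)]);X=np.array([Y[1],-Y[0]]);print("h in case",X@(h-C)[:2],Y@(h-C)[:2],"b",X@(b-C)[:2],Y@(b-C)[:2])
rel([b[0],b[1],.2],yaw)
E
```

```text
['PlanningError', 'camera', 'close_job', 'get_calibration', 'hold_point_z', 'read_state'] 0.0187
lens [np.float64(0.2414), np.float64(0.182), np.float64(0.2394), np.float64(0.1843)]
yaw y 1.7728961321274768 xdir from bar 1.7653953597958694 dist 0.07316807501209993 centre [0.58285119 0.00444809 0.121     ] h [ 0.61734977 -0.0476337   0.121     ] b [ 0.54556272 -0.06178244  0.128     ]
h in case 0.023342232715524408 -0.057946571627185965 b -0.049823784030269005 -0.05739775970078355Traceback (most recent call last):
  File "<stdin>", line 11, in <module>
  File "h.py", line 10, in rel
    G=R.from_matrix(np.c_[[np.sin(yaw_y),-np.cos(yaw_y),0],[np.cos(yaw_y),np.sin(yaw_y),0],[0,0,-1]])
  File "scipy/spatial/transform/_rotation.pyx", line 1143, in scipy.spatial.transform._rotation.Rotation.from_matrix
ValueError: Non-positive determinant (left-handed or null coordinate frame) in rotation matrix 0: [[ 0.97964725 -0.20072684  0.        ]
 [ 0.20072684  0.97964725  0.        ]
 [ 0.          0.         -1.        ]].
```

Sizes match (182–184 × 240 mm, button-to-handle distance 73 of 74 mm, handle at case y = -58 mm).

```bash
sed -i 's/np.c_\[\[np.sin(yaw_y),-np.cos(yaw_y),0\]/np.c_[[-np.sin(yaw_y),np.cos(yaw_y),0]/' h.py; python3 -c "
from h import *
rel([.545,-.062,.18],1.77)"
```

```text
t 0.1 pos [0.1429 0.6081 0.2218] F [ 0.7  0.7 -0.4] T [-0.04  0.03  0.04] w 0.0875 q7 -0.09
shift [-1.816 -1.868  0.142] turn [-0.002 -0.    -0.547]
```

>>> drive_tool(
  increments=[
    [-0.09,-0.093,0,0,0,0],
    [-0.18,-0.186,0,0,0,0],
    [-0.27,-0.279,0,0,0,0],
    [-0.36,-0.372,0,0,0,0],
    [-0.45,-0.465,0,0,0,0],
  ],
  claw=1,
  force=30,
)

```text
time: 0.52
ee_pos: [0.2431, 0.4398, 0.2222]
eef_rot: [0.115, 0.993, -0.0, -0.0]
ft_force: [0.7, 0.7, 0.5]
width: 0.0618
grip_force: 0.0
```

>>> drive_tool(
  increments=[
    [-0.09,-0.093,0,0,0,0],
    [-0.18,-0.186,0,0,0,0],
    [-0.27,-0.279,0,0,0,0],
    [-0.36,-0.372,0,0,0,0],
    [-0.45,-0.465,0,0,0,0],
  ],
)

```text
time: 0.93
ee_pos: [0.3424, 0.2732, 0.2224]
eef_rot: [0.115, 0.993, 0.0, -0.0]
ft_force: [1.2, 0.9, 0.2]
width: 0.0283
grip_force: 0.0
```

>>> drive_tool(
  increments=[
    [-0.09,-0.093,0,0,0,0],
    [-0.18,-0.186,0,0,0,0],
    [-0.27,-0.279,0,0,0,0],
    [-0.36,-0.372,0,0,0,0],
    [-0.45,-0.465,0,0,0,0],
  ],
)

```text
time: 1.35
ee_pos: [0.4419, 0.1064, 0.2225]
eef_rot: [0.115, 0.993, 0.0, 0.0]
ft_force: [0.3, 0.6, -0.1]
width: 0.0021
grip_force: 0.0
```

>>> drive_tool(
  increments=[
    [-0.09,-0.093,0,0,0,-0.1],
    [-0.18,-0.186,0,0,0,-0.2],
    [-0.27,-0.279,0,0,0,-0.35],
    [-0.36,-0.372,0,0,0,-0.5],
    [-0.45,-0.465,0,0,0,-0.545],
  ],
)

```text
time: 1.77
ee_pos: [0.5366, -0.0503, 0.2224]
eef_rot: [-0.102, 0.995, 0.0, -0.0]
ft_force: [0.6, 1.3, 0.5]
width: 0.0007
grip_force: 0.0
```

```bash
python3 -c "
from h import *
rel([.545,-.062,.14],1.77)"
```

```text
t 1.77 pos [ 0.5366 -0.0503  0.2224] F [0.6 1.3 0.5] T [ 0.05 -0.04 -0.02] w 0.0007 q7 1.87
shift [-0.02  -0.044  0.275] turn [0.001 0.    0.007]
```

>>> drive_tool(
  increments=[
    [-0.012,-0.014,0.07,0,0,0],
    [-0.012,-0.014,0.16,0,0,0],
    [-0.012,-0.014,0.25,0,0,0],
    [-0.012,-0.014,0.27,0,0,0],
    [-0.012,-0.014,0.27,0,0,0],
  ],
)

```text
time: 2.18
ee_pos: [0.5392, -0.0536, 0.1399]
eef_rot: [-0.098, 0.995, -0.0, -0.002]
ft_force: [-0.2, -0.1, 0.0]
width: 0.0005
grip_force: 0.0
```

Run:
```python
from h import *
rel([.545,-.062,.122],1.77)
cv2.imwrite("pics/w1.png",camera("wrist"))
```

```text
t 2.18 pos [ 0.5392 -0.0536  0.1399] F [-0.2 -0.1  0. ] T [ 0.05  0.   -0.02] w 0.0005 q7 1.92
shift [-0.014 -0.031  0.06 ] turn [ 0.    -0.005 -0.003]
```

View pics/w1.png

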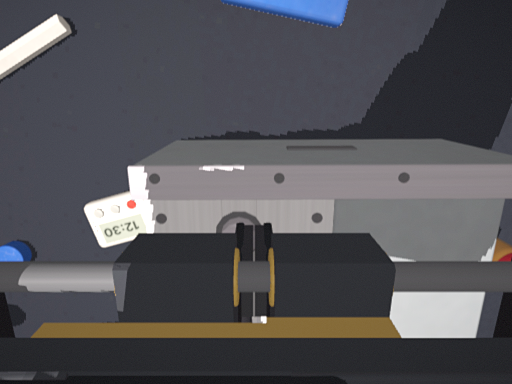

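The wrist view shows the fingers at about column 253 and the button's visible rim centred near column 240, so the tool has to go about 9 mm towards the timer, as the numbers say. Next I shift, then press in steps.

>>> drive_tool(
  increments=[
    [-0.014,-0.031,0.0,0,0,0],
    [-0.014,-0.031,0.0,0,0,0],
    [-0.014,-0.031,0.03,0,0,0],
    [-0.014,-0.031,0.045,0,0,0],
    [-0.014,-0.031,0.06,0,0,0],
  ],
)

```text
time: 2.65
ee_pos: [0.5471, -0.0621, 0.1239]
eef_rot: [-0.098, 0.995, 0.0, 0.001]
ft_force: [-3.7, -0.1, 11.9]
width: 0.0008
grip_force: 6.1
```

>>> drive_tool(
  increments=[
    [0,0,0,0,0,0],
    [0,0,0,0,0,0],
    [0,0,0,0,0,0],
    [0,0,0,0,0,0],
    [0,0,0,0,0,0],
  ],
)

```text
time: 3.07
ee_pos: [0.547, -0.062, 0.1239]
eef_rot: [-0.098, 0.995, -0.0, 0.001]
ft_force: [0.3, -0.3, 6.2]
width: 0.0004
grip_force: 2.7
```

>>> drive_tool(
  increments=[
    [0,0,0.006,0,0,0],
    [0,0,0.006,0,0,0],
    [0,0,0.006,0,0,0],
    [0,0,0.006,0,0,0],
    [0,0,0.006,0,0,0],
  ],
)

```text
time: 3.48
ee_pos: [0.547, -0.062, 0.1222]
eef_rot: [-0.098, 0.995, 0.0, 0.001]
ft_force: [-0.8, -0.0, 7.5]
width: 0.0006
grip_force: 3.2
```

>>> drive_tool(
  increments=[
    [0,0,-0.06,0,0,0],
    [0,0,-0.15,0,0,0],
    [0,0,-0.25,0,0,0],
    [0,0,-0.3,0,0,0],
    [0,0,-0.3,0,0,0],
  ],
  claw=0,
)

```text
time: 3.9
ee_pos: [0.5482, -0.062, 0.215]
eef_rot: [-0.099, 0.995, 0.0, 0.003]
ft_force: [0.7, -0.6, -0.1]
width: 0.0258
grip_force: 0.0
```

Run:
```python
from h import *
rel([.617,-.0475,.2],1.77)
a=camera("scene");b=camera("top")
cv2.imwrite("pics/s2.png",np.hstack([cv2.resize(a[130:260,190:370],(480,347)),cv2.resize(b[130:260,200:380],(320,231)).copy() if 0 else cv2.resize(b[130:260,230:350],(320,347))]))
```

```text
t 3.9 pos [ 0.5482 -0.062   0.215 ] F [ 0.7 -0.6 -0.1] T [0.04 0.04 0.01] w 0.0258 q7 1.91
shift [-0.234  0.002  0.051] turn [-0.     0.007 -0.002]
```

View pics/s2.png

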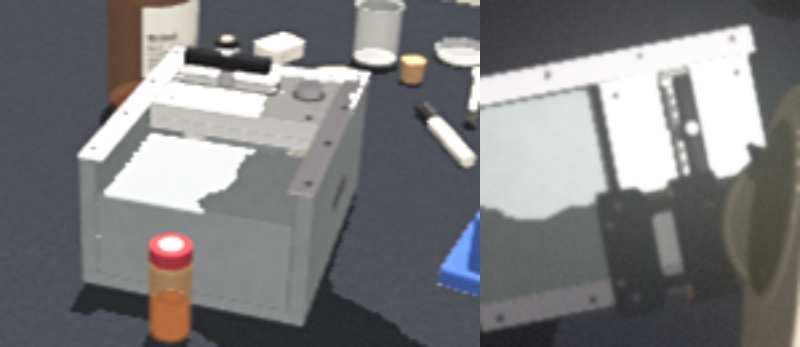

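The scene view shows the black T-bar standing up above the cover; the cover is still shut. Moving over the handle.

>>> drive_tool(
  increments=[
    [-0.08,0,0,0,0,0],
    [-0.16,0,0,0,0,0],
    [-0.234,0.002,0,0,0,0],
    [-0.234,0.002,0.03,0,0,0],
    [-0.234,0.002,0.03,0,0,0],
  ],
)

```text
time: 4.42
ee_pos: [0.6144, -0.0472, 0.1991]
eef_rot: [-0.099, 0.995, -0.0, -0.003]
ft_force: [-0.5, -1.0, -0.3]
width: 0.0671
grip_force: 0.0
```

Run:
```python
from h import *
rel([.617,-.0475,.124],1.77)
cv2.imwrite("pics/w3.png",camera("wrist"))
```

```text
t 4.42 pos [ 0.6144 -0.0472  0.1991] F [-0.5 -1.  -0.3] T [ 0.04 -0.01 -0.  ] w 0.0671 q7 1.95
shift [-0.01  -0.003  0.25 ] turn [-0.    -0.007 -0.002]
```

View pics/w3.png

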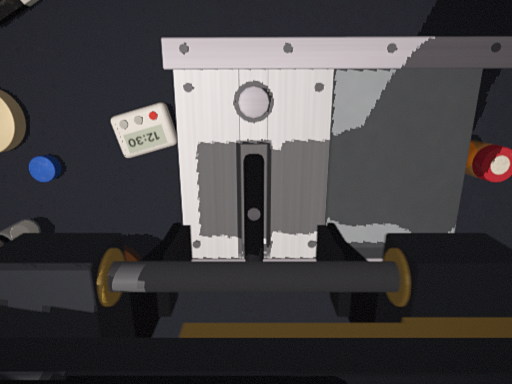

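The fingers straddle the bar (mid-column about 255, bar at 254) and the hub dot is at (254,214). I descend and grip lightly.

>>> drive_tool(
  increments=[
    [-0.008,-0.003,0.08,0,0,0],
    [-0.008,-0.003,0.16,0,0,0],
    [-0.008,-0.003,0.22,0,0,0],
    [-0.008,-0.003,0.25,0,0,0],
    [-0.008,-0.003,0.25,0,0,0],
  ],
)

```text
time: 4.88
ee_pos: [0.616, -0.0481, 0.1258]
eef_rot: [-0.098, 0.995, 0.0, -0.002]
ft_force: [-0.0, 0.0, -0.1]
width: 0.0868
grip_force: 0.0
```

>>> drive_tool(
  increments=[
    [0,0,0,0,0,0],
    [0,0,0,0,0,0],
    [0,0,0,0,0,0],
    [0,0,0,0,0,0],
    [0,0,0,0,0,0],
  ],
  claw=1,
  force=25,
)

```text
time: 5.3
ee_pos: [0.6181, -0.048, 0.1284]
eef_rot: [-0.098, 0.995, 0.0, 0.001]
ft_force: [-0.5, -0.5, 0.8]
width: 0.0616
grip_force: 0.0
```

>>> drive_tool(
  increments=[
    [0,0,0,0,0,0],
    [0,0,0,0,0,0],
    [0,0,0,0,0,0],
    [0,0,0,0,0,0],
    [0,0,0,0,0,0],
  ],
)

```text
time: 5.72
ee_pos: [0.6178, -0.048, 0.1277]
eef_rot: [-0.098, 0.995, 0.0, -0.0]
ft_force: [0.6, 0.7, 0.7]
width: 0.0282
grip_force: 0.0
```

>>> drive_tool(
  increments=[
    [0,0,0,0,0,0],
    [0,0,0,0,0,0],
    [0,0,0,0,0,0],
    [0,0,0,0,0,0],
    [0,0,0,0,0,0],
  ],
)

```text
time: 6.13
ee_pos: [0.6176, -0.0468, 0.1277]
eef_rot: [-0.099, 0.995, 0.001, -0.0]
ft_force: [-1.8, 4.9, 2.6]
width: 0.014
grip_force: 25.0
```

```bash
python3 -c "
from h import *
rel([.617,-.0475,.124],1.77)"
```

```text
t 6.13 pos [ 0.6176 -0.0468  0.1277] F [-1.8  4.9  2.6] T [1.15 0.55 0.  ] w 0.014 q7 1.98
shift [ 0.003 -0.002  0.012] turn [ 0.002 -0.    -0.001]
```

Gripped at 14 mm. Feel clockwise first (+rz).

>>> drive_tool(
  increments=[
    [0,0.003,0,0,0,0.06],
    [0,0.003,0,0,0,0.12],
    [0,0.003,0,0,0,0.18],
    [0,0.003,0,0,0,0.22],
    [0,0.003,0,0,0,0.22],
  ],
)

```text
time: 6.55
ee_pos: [0.6176, -0.0466, 0.1277]
eef_rot: [-0.012, 1.0, 0.0, -0.0]
ft_force: [-0.7, 3.6, 1.5]
width: 0.0138
grip_force: 25.0
```

```bash
python3 -c "
from h import *
rel([.617,-.0475,.124],1.77)"
```

```text
t 6.55 pos [ 0.6176 -0.0466  0.1277] F [-0.7  3.6  1.5] T [0.74 0.36 0.02] w 0.0138 q7 1.82
shift [ 0.002 -0.003  0.012] turn [ 0.001 -0.    -0.224]
```

It turned 0.18 rad with almost no moment, so this handle is clockwise. Continuing.

>>> drive_tool(
  increments=[
    [0,0,0,0,0,0.14],
    [0,0,0,0,0,0.28],
    [0,0,0,0,0,0.42],
    [0,0,0,0,0,0.56],
    [0,0,0,0,0,0.7],
  ],
)

```text
time: 6.97
ee_pos: [0.6179, -0.0466, 0.1277]
eef_rot: [0.261, 0.965, 0.0, 0.0]
ft_force: [0.2, 3.6, -1.3]
width: 0.0138
grip_force: 24.9
```

>>> drive_tool(
  increments=[
    [0,0,0,0,0,0.14],
    [0,0,0,0,0,0.28],
    [0,0,0,0,0,0.42],
    [0,0,0,0,0,0.56],
    [0,0,0,0,0,0.7],
  ],
)

```text
time: 7.38
ee_pos: [0.6178, -0.0467, 0.1277]
eef_rot: [0.514, 0.858, 0.0, 0.0]
ft_force: [-0.3, 2.0, -0.1]
width: 0.0134
grip_force: 24.9
```

>>> drive_tool(
  increments=[
    [0,0,0,0,0,0.14],
    [0,0,0,0,0,0.28],
    [0,0,0,0,0,0.42],
    [0,0,0,0,0,0.56],
    [0,0,0,0,0,0.7],
  ],
)

```text
time: 7.8
ee_pos: [0.6177, -0.0467, 0.1277]
eef_rot: [0.727, 0.686, 0.0, -0.0]
ft_force: [-1.2, 2.4, -0.1]
width: 0.0142
grip_force: 24.9
```

```bash
python3 -c "
from h import *
rel([.617,-.0475,.1277],1.77-2.42)"
```

```text
t 7.8 pos [ 0.6177 -0.0467  0.1277] F [-1.2  2.4 -0.1] T [0.53 0.27 0.16] w 0.0142 q7 0.33
shift [-0.003 -0.002  0.   ] turn [-0.    -0.001  0.754]
```

>>> drive_tool(
  increments=[
    [0,0,0,0,0,0.15],
    [0,0,0,0,0,0.3],
    [0,0,0,0,0,0.45],
    [0,0,0,0,0,0.6],
    [0,0,0,0,0,0.74],
  ],
)

```text
time: 8.22
ee_pos: [0.6177, -0.0467, 0.1277]
eef_rot: [0.893, 0.449, 0.0, -0.0]
ft_force: [-1.6, 3.2, 0.0]
width: 0.0136
grip_force: 24.9
```

>>> drive_tool(
  increments=[
    [0,0,0,0,0,0.01],
    [0,0,0,0,0,0.02],
    [0,0,0,0,0,0.03],
    [0,0,0,0,0,0.04],
    [0,0,0,0,0,0.04],
  ],
)

```text
time: 8.63
ee_pos: [0.6176, -0.0468, 0.1277]
eef_rot: [0.899, 0.437, 0.0, -0.0]
ft_force: [-0.7, 5.2, 1.7]
width: 0.0137
grip_force: 25.0
```

```bash
python3 -c "
from h import *
Y=np.array([np.cos(1.77),np.sin(1.77),0]);p=read_state()['ee_pos']
rel(p+.1*Y,1.77-2.44)"
```

```text
t 8.63 pos [ 0.6176 -0.0468  0.1277] F [-0.7  5.2  1.7] T [ 0.97  0.52 -0.03] w 0.0137 q7 -0.2
shift [ 0.216 -0.254  0.   ] turn [-0.001 -0.001  0.006]
```

Handle at about -2.435 rad. Sliding the cover half way along case +y.

>>> drive_tool(
  increments=[
    [0.022,-0.025,0,0,0,0],
    [0.044,-0.051,0,0,0,0],
    [0.066,-0.076,0,0,0,0],
    [0.088,-0.102,0,0,0,0],
    [0.108,-0.127,0,0,0,0],
  ],
)

```text
time: 9.05
ee_pos: [0.6075, 0.0025, 0.1278]
eef_rot: [0.9, 0.437, -0.0, 0.0]
ft_force: [1.7, -3.1, -1.7]
width: 0.0138
grip_force: 25.0
```

```bash
python3 -c "
from h import *
Y=np.array([np.cos(1.77),np.sin(1.77),0])
rel(np.array([.6176,-.0468,.1277])+.1*Y,1.77-2.44)"
```

```text
t 9.05 pos [0.6075 0.0025 0.1278] F [ 1.7 -3.1 -1.7] T [-0.83 -0.31  0.04] w 0.0138 q7 -0.28
shift [ 0.108 -0.126  0.   ] turn [0.001 0.001 0.004]
```

Moves freely with about 3 N. Finishing, then letting go and rising.

>>> drive_tool(
  increments=[
    [0.022,-0.025,0,0,0,0],
    [0.044,-0.051,0,0,0,0],
    [0.066,-0.076,0,0,0,0],
    [0.088,-0.102,0,0,0,0],
    [0.109,-0.128,0,0,0,0],
  ],
)

```text
time: 9.47
ee_pos: [0.5975, 0.0522, 0.1277]
eef_rot: [0.9, 0.437, -0.0, 0.0]
ft_force: [1.6, -8.7, -0.7]
width: 0.014
grip_force: 25.0
```

>>> drive_tool(
  increments=[
    [0,0,0,0,0,0],
    [0,0,0,0,0,0],
    [0,0,0,0,0,0],
    [0,0,0,0,0,0],
    [0,0,0,0,0,0],
  ],
)

```text
time: 9.88
ee_pos: [0.5977, 0.0518, 0.1278]
eef_rot: [0.9, 0.437, 0.0, -0.0]
ft_force: [-0.1, -2.1, 1.2]
width: 0.0136
grip_force: 25.0
```

```bash
python3 -c "
from h import *
Y=np.array([np.cos(1.77),np.sin(1.77),0])
rel(np.array([.6176,-.0468,.1277])+.1*Y,1.77-2.44)
print((read_state()['ee_pos']-[.6176,-.0468,.1277])@Y)"
```

```text
t 9.88 pos [0.5977 0.0518 0.1278] F [-0.1 -2.1  1.2] T [-0.58  0.37  0.01] w 0.0136 q7 -0.36
shift [-0.001  0.001  0.   ] turn [-0.001 -0.     0.004]
0.10054500738976517
```

>>> drive_tool(
  increments=[
    [0,0,0,0,0,0],
    [0,0,0,0,0,0],
    [0,0,0,0,0,0],
    [0,0,0,0,0,0],
    [0,0,0,0,0,0],
  ],
  claw=0.45,
)

```text
time: 10.3
ee_pos: [0.5978, 0.0517, 0.1277]
eef_rot: [0.899, 0.437, 0.0, -0.0]
ft_force: [0.2, -0.2, -0.3]
width: 0.0393
grip_force: 0.0
```

>>> drive_tool(
  increments=[
    [0,0,-0.05,0,0,0],
    [0,0,-0.12,0,0,0],
    [0,0,-0.22,0,0,0],
    [0,0,-0.32,0,0,0],
    [0,0,-0.4,0,0,0],
  ],
)

```text
time: 10.72
ee_pos: [0.598, 0.0509, 0.251]
eef_rot: [0.9, 0.436, 0.001, 0.0]
ft_force: [0.3, -0.2, -0.1]
width: 0.0479
grip_force: 0.0
```

Run:
```python
from h import *
rel([.6,.05,.25],1.77-2.44)
a=camera("scene");b=camera("wrist")
cv2.imwrite("pics/s4.png",np.hstack([cv2.resize(a[120:270,180:370],(400,316)),cv2.resize(b,(400,316))]))
```

```text
t 10.72 pos [0.598  0.0509 0.251 ] F [ 0.3 -0.2 -0.1] T [-0.12  0.13  0.01] w 0.0479 q7 -0.44
shift [0.002 0.007 0.003] turn [ 0.002 -0.001  0.003]
```

View pics/s4.png

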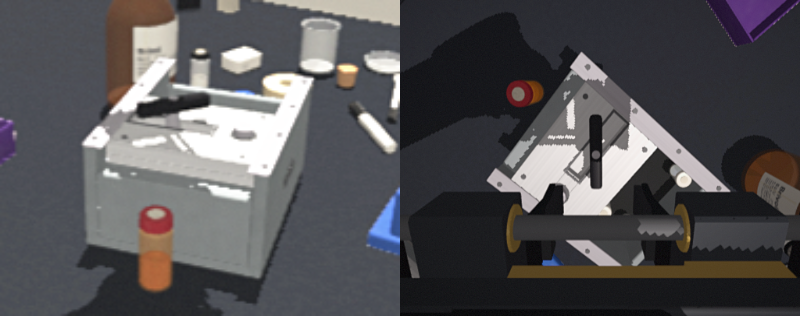

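The cover is open over the deck, the handle is up and turned, the vial is standing and the gripper is clear. Handing in.

```bash
python3 -c "
from bench import *
print(close_job())"
```

```text
the job is handed in; nothing more can be done
None
```

The case is open and handed in at about 11 s of the 72 s: button pressed, handle turned clockwise about 2.44 rad to its stop, cover slid about 100 mm, gripper let go and clear, vial still standing; the hand-in returned no verdict.

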